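Lock the banker turntable and offer a marble rosette over its dogs

TASK

Slide the brass lock grip on the front of the turntable fully home to its end stop. Then pick up the square, half-carved marble rosette, carry it over the chisel rack without knocking it against rack or turntable, and finish still holding it, motionless, level, centred and square, about 10 mm above the tops of the four yellow corner dogs, so that the mason can sight its fit. Do not set it down or let go, and leave the other tools on the bench where they are.

Things in the scene. Friction and masses are not known exactly. Their poses are not given: they have to be found in the camera images.
- rosette: Loose grey marble block 90 x 90 x 24 mm (0.6 to 0.85 kg) lying flat, half carved. A square boss 40 x 40 mm in its centre, faces parallel to the sides, rises to 72 mm above the underside: grip it there (about 40 N). Petals round it reach 32 mm. Origin: centre of the underside; z up, x and y parallel to the sides. Any quarter turn will do when squared to the dogs.
- seat (a point): Target on top of the turntable's head: the centre point between the four yellow L-shaped corner dogs, at the level of the dogs' tops (92 mm above the bench). x and y are parallel to the sides of the square that the dogs enclose (106 x 106 mm inside); z up. The dogs stand 12 mm high on the head.
- head: Cast-iron round turntable head, 260 mm across, 20 mm thick, its upper face 80 mm above the bench, carrying the four yellow corner dogs. It stands at a different angle each time and does not turn under light pushes. Origin: centre of its underside, 60 mm above the bench; x and y as for seat.
- banker: Fixed iron foot and column of the turntable; crank with wooden handle on its -y side (reaching 265 mm from the axis, top 60 mm above the bench); lock bracket on its front (-x) side, reaching 205 mm from the axis, 115 mm wide, upper face 24 mm above the bench. Origin: on the turntable's axis at bench level. The lock slides along its +y.
- lock (a joint): Travel of the brass lock grip in m along the +y axis of banker: 0 = free, 0.05 = locked, at the end stop. Starts anywhere from 0 to 0.02. Slides with about 3 N of friction and stays where it is left.
- lock_grip (a point): Top centre of the brass lock grip, 73 mm above the bench: an upright bar 14 mm wide along the slide direction and 22 mm across it, sides free from 31 to 73 mm above the bench, to be pinched or pushed from above. It stands 175 mm in front of the turntable's axis. Axes as for banker.
- rack: Fixed wooden chisel rack between the rosette and the turntable: block 240 mm long (its x), 50 mm deep (its y), 50 mm high, with five steel chisels standing up to 140 mm above the bench. Origin: centre of its underside.
- dummy: Loose stonemason's dummy (round mallet): black iron head 68 mm across standing on the bench, wooden handle upwards, 162 mm high. Origin: centre of the underside. Leave alone.
- wedge_a: Loose hardwood wedge, 122 x 36 mm, 28 mm high, lying near the robot. Origin: centre of the underside. Leave alone.
- wedge_b: Loose hardwood wedge like the other, lying at the far side. Origin: centre of the underside. Leave alone.
- callipers: Loose brass outside callipers lying flat, about 170 mm long, 100 mm wide, 12 mm high, curved legs. Origin: between the legs at bench level. Leave alone.
- rubstone: Loose red-brown rubbing stone, 50 x 110 mm, 26 mm high. Origin: centre of the underside. Leave alone.
Things that resemble listed ones, but are neither listed nor needed, are in the scene too. Of the things that look like the rack, take the one that is farthest to the robot's left at the start.

How it is judged (in metres and radians):
On the way, in this order (a step that is already met when the one before it is completed fails the run):
1. the lock grip is slid home to its end stop (value of joint lock above 0.046 m and height (world z) of rosette below 0.02 m), for 0.2 s.
2. the rosette is carried above the chisel rack (height (world z) of rosette above 0.14 m and y of rosette in the frame of rack between -0.08 and 0.08 m and x of rosette in the frame of rack between -0.17 and 0.17 m and contact force between the fingers and rosette above 1 N), for 0.02 s.
At the end, for the whole second after the job is handed in: Lock within 4 mm of its end stop; rosette held in the fingers, underside 3 to 20 mm above the dogs' tops, within 8 mm of their centre, 0.09 rad of square, 0.08 rad of level, under 0.02 m/s, touching no part of the turntable (value of joint lock above 0.046 m and horizontal distance between rosette and seat below 0.008 m and z of rosette in the frame of seat between 0.003 and 0.02 m and (angle between the x axis of rosette and the x axis of seat, either way round below 0.09 rad or angle between the x axis of rosette and the y axis of seat, either way round below 0.09 rad) and angle between rosette's own z axis and vertical below 0.08 rad and contact force between the fingers and rosette above 2 N and contact force between rosette and head below 0.2 N and contact force between rosette and banker below 0.2 N and linear speed of rosette below 0.02 m/s); the arm keeps its last pose, push and grip.
It fails at once if the rosette knocks against the turntable (contact force between rosette and head above 1 N or contact force between rosette and banker above 1 N).
It fails at once if the rosette knocks against the chisel rack (contact force between rosette and rack above 1 N).
It fails at once if another tool on the bench is shifted by more than 20 mm (distance of any of dummy, wedge_a, wedge_b, callipers, rubstone from where it was at the start of the episode above 0.02 m).
It also fails if it takes over 69 s, if anything falls off the work surface, if the arm or the gripper's body presses on something with over 40 N, if the wrist force passes 120 N, or if a joint passes its speed limit or range.

ROBOT

A 6-joint arm with a two-finger parallel gripper is mounted at the origin on the work surface. World frame = base frame: x ahead of the robot, y to its left, z up, the work surface at z = 0. Lengths are in mm, angles in degrees, forces in N, time in s.
With the tool pointing down it reaches from about 275 to 750 mm from the base axis. Payload 10.2 kg.
Tool frame: the origin (TCP) lies at the very end of the fingers, on their centre line; the grasp point (between the pads) lies robot.hold_point_z behind it (robot.hold_point_z is the distance from the TCP to the grasp point, in mm); z points along the fingers, y is the line along which they close (so a half turn about z gives the same grasp; the last joint's range is limited). The gripper opens to 88 mm and grips with 3 to 60 N. Pads are 18 mm wide; open, the fingers measure 123 mm over their backs; the gripper's body (75 mm by 187 mm) begins 45 mm behind the grasp point.
Start: joints at [62.429, 17.928, 85.812, -0, 76.261, -12.8], TCP at [133.863, 507.653, 238.72] pointing down, gripper open.
Joint ranges: [-168.41, 168.41], [-55.51, 124.54], [10.69, 146.95], [-70.63, 250.63], [1, 178], [-165.06, 165.06]. Speed limits (degrees/s): [136.94, 136.94, 172.46, 180, 180, 180].

INTERFACE

Orientations are given as a 3x3 rotation matrix whose columns are the frame's x, y, z axes.
In Python, from bench import monitor, viewer, robot gives the robot as it stands.
- The arm moves only by the tool move_arm, never from a script. Its argument "plan" is a list of rows, each an object of numbers: "tx", "ty", "tz": the shift along the world's x, y, z in m; "rx", "ry", "rz": the turn, a rotation vector about the world's x, y, z in degrees; "hand": the opening, from -1 (shut) to 1 (fully open), so that 0 is half open. A call has 1 to 8 rows; each row is the pose to reach, as a shift and turn from the pose commanded when the call began; what a row does not reach only later rows make up. A row lasts 1/8 s, in which the tool goes at most 62.5 mm and 10.7 degrees, less where a joint would pass 70% of its speed; a pose out of reach is approached as far as the arm can. A call with a gripper value outside its range is refused whole. The fingers move at their own pace and stop on an object; "squeeze" is the grip in N (left out, the last holds). Time passes only in rows, so rows that repeat a pose let the fingers close. It gives the time, the measured TCP pose, the force, the opening and the grip force at its end, in the units of the state.
- monitor.sense(): the state, without advancing time (a new reading comes with each control period).
- viewer.camera(name): name is "scene" or "top" or "wrist"; returns (picture, depth): 420x560x3 uint8, red, green, blue; 420x560 float32, mm along the optical axis (not along the pixel's ray), 0 where there is no reading.
- viewer.camera_info(name): a dict with "camera_matrix" (3x3 intrinsics, pixels), "world_to_cam" (4x4, takes a point from world to camera coordinates). Camera axes: x right, y up, looking along -z (the intrinsics and any distortion apply to the point x, -y, -z); pixel columns grow to the right and rows downward; lengths in mm; the calibration is good to about 2 mm. The wrist camera is an equidistant fisheye: a pixel r from the principal point sees the ray r / f radians off the axis. A picture is of the moment at which its call begins: read the wrist's pose just before it. camera_info takes no time and is no camera call; for the wrist camera it gives the pose at the moment of the call.
- robot.job_done(): hands the job in; it is judged then, once.
Trained networks look in the newest picture that a camera, given by its name, has taken for a name from the list of things; names that differ only in an ending like _2 or _b are one class to them, and where a whole thing is asked for, a point or a joint stands for the part that bears it (a point fixed in the world has none). Each returns a list of dicts, best first, with "p" (0 to 1); they miss things now and then, are a little off and sometimes report something else, mostly with a low value. They report only what shows in the picture. A call takes as long as a camera call. They do not tell look-alikes from the thing itself.
- viewer.spot_in(camera, name): "at" ([x, y, z] in mm, in world coordinates, good to about 4 mm: the middle of the surface that is visible of it).
The state is a dict: "clock": time; "q": joint angles; "joint_vel": joint speeds; "joint_torque": joint torques, N m; "tcp_pos": TCP position; "ee_rot": TCP orientation; "force": force on the tool from outside, world axes, zero at the start; "ft_torque": the same for the moment, N m; "width": opening from 0.0 (shut) to 1.0 (fully open); "finger_force": force on a finger pad.
Only numpy, scipy, OpenCV 4.12 (cv2) and the standard library are available. Lean on these libraries where they do the work, as an engineer would, in place of code of your own. Each camera call takes 0.05 s, during which the arm holds its last target. There are 200 camera calls.

## Working session

There is one attempt and no reset: what is moved stays moved. The work goes in short steps, Python scripts to look and compute and a tool call to move; the robot and the scene stay as the last step left them, time stands still between calls to the robot, and variables do not carry over. Pictures are saved under pics/ and viewed, at most 10 in all, crops included, and the job is handed in when it is done.

Besides the shell and the picture viewer there is one more tool, called after "Emit:" as name([rows], argument=value, ...), one row to a line, values as JSON. move_arm: Moves the arm, as the interface text tells. Its arguments: {"type":"object","properties":{"plan":{"type":"array"},"squeeze":{"type":"number"}},"required":["plan"]}

```bash
ls; mkdir -p pics; cat > h.py <<'E'
import numpy as np, cv2
from bench import monitor, viewer, robot
def look(cam,fn=None):
    s=monitor.sense(); info=viewer.camera_info(cam); p,d=viewer.camera(cam)
    if fn: cv2.imwrite('pics/'+fn,p[:,:,::-1])
    return p,d,info,s
def world(info,d,fish=False):
    K=np.array(info['camera_matrix']); T=np.linalg.inv(np.array(info['world_to_cam']))
    v,u=np.mgrid[:d.shape[0],:d.shape[1]]
    x=(u-K[0,2])/K[0,0]; y=(v-K[1,2])/K[1,1]
    if fish:
        r=np.hypot(x,y)+1e-9; k=np.tan(np.minimum(r,1.5))/r; x=x*k; y=y*k
    P=np.stack([x*d,-y*d,-d,np.ones_like(d)],-1)@T.T
    P=P[...,:3]; P[d<=0]=np.nan
    return P
E
python3 - <<'E'
from h import *
print(robot.hold_point_z)
a=look('top','top.png'); b=look('scene','scene.png')
np.savez('a.npz',Pt=world(a[2],a[1]),Ps=world(b[2],b[1]),t=a[0],s=b[0])
for c in ('top','scene'):
  print(c, {k:(v.tolist() if hasattr(v,'tolist') else v) for k,v in viewer.camera_info(c).items()})
  for n in ['rosette','head','banker','lock_grip','rack','dummy','wedge_a','callipers','rubstone']:
    try: print(n,[(np.round(r['at']).tolist(),round(r['p'],2)) for r in viewer.spot_in(c,n)])
    except Exception as e: print(n,e)
print(monitor.sense()['clock'])
E
```

```text
pics
18.700000000000003
top {'camera_matrix': [[457.84619283047255, 0.0, 280.70525283207087], [0.0, 457.84619283047255, 204.2096533152238], [0.0, 0.0, 1.0]], 'world_to_cam': [[0.00942221879432759, -0.9999499815946725, -0.0033550114464652287, 9.944632232839457], [0.9920460875908361, 0.008926472359274117, 0.12555826610356813, -516.1977371806163], [-0.12552203746238, -0.0045113634339525015, 0.9920805742031539, -1241.5388390079916], [0.0, 0.0, 0.0, 1.0]]}
rosette [([536.0, 240.0, 23.0], 0.91)]
head [([624.0, -208.0, 84.0], 0.67), ([761.0, -14.0, 12.0], 0.34)]
banker [([474.0, -211.0, 26.0], 0.9)]
lock_grip [([756.0, 140.0, 65.0], 0.73), ([446.0, -204.0, 54.0], 0.49)]
rack [([220.0, -324.0, 51.0], 0.96), ([579.0, 29.0, 50.0], 0.61)]
dummy [([757.0, 140.0, 61.0], 0.68)]
wedge_a [([360.0, 44.0, 15.0], 0.97), ([762.0, -14.0, 20.0], 0.92)]
callipers [([565.0, 463.0, 8.0], 0.69)]
rubstone [([454.0, -426.0, 28.0], 0.93)]
scene {'camera_matrix': [[462.97589216643894, 0.0, 283.8566245445881], [0.0, 462.97589216643894, 207.22748004217107], [0.0, 0.0, 1.0]], 'world_to_cam': [[-0.5968698005563476, 0.8021346377551649, 0.018068317498197293, 290.9184858276368], [-0.46075852780948934, -0.36111338113639296, 0.8107396037045893, 189.48529434716838], [0.6568470295545668, 0.47558085419582663, 0.5851280465741752, -1689.4450008892143], [0.0, 0.0, 0.0, 1.0]]}
rosette [([559.0, 249.0, 25.0], 0.84), ([647.0, -192.0, 81.0], 0.71)]
head [([645.0, -191.0, 78.0], 0.88)]
banker [([666.0, -156.0, 23.0], 0.7)]
lock_grip [([454.0, -200.0, 52.0], 0.56), ([466.0, -432.0, 28.0], 0.32)]
rack [([240.0, -323.0, 49.0], 0.92), ([645.0, -190.0, 80.0], 0.3), ([665.0, -159.0, 26.0], 0.19)]
dummy [([780.0, 156.0, 58.0], 0.73)]
wedge_a [([774.0, -4.0, 16.0], 0.88), ([360.0, 51.0, 14.0], 0.71)]
callipers [([574.0, 470.0, 10.0], 0.79)]
rubstone [([465.0, -430.0, 30.0], 0.76)]
1.0
```

View pics/top.png

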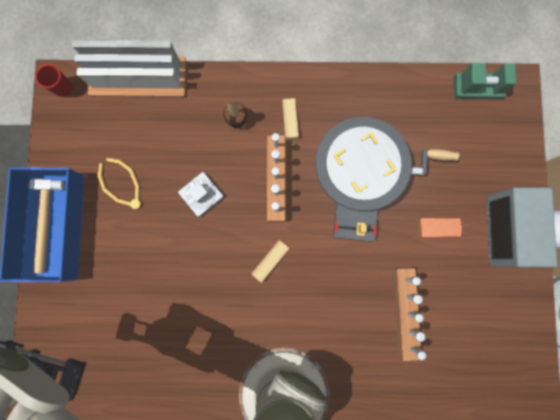

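```bash
python3 - <<'E'
from h import *
z=np.load('a.npz');P=z['Pt'];img=z['t'].astype(int)
def rect(m,name):
    q=P[m][:,:2]; r=cv2.minAreaRect(q.astype(np.float32)); print(name,m.sum(),np.round(r[0]),np.round(r[1]),round(r[2],1),'z',np.round(np.median(P[m][:,2]),1))
X,Y,Z=P[...,0],P[...,1],P[...,2]
near=lambda x,y,r:np.hypot(X-x,Y-y)<r
rect(near(536,240,100)&(Z>66)&(Z<80),'boss')
rect(near(536,240,100)&(Z>16)&(Z<80),'rosette')
rect(near(579,29,180)&(Z>42)&(Z<58),'rack')
rect(near(446,-204,40)&(Z>55)&(Z<85),'grip')
rect(near(446,-204,80)&(Z>17)&(Z<85)&(X<475),'bracket')
m=near(624,-208,160)&(Z>72)&(Z<100); q=P[m][:,:2].astype(np.float32); print('head',cv2.minEnclosingCircle(q))
R,G,B=[img[...,i] for i in range(3)]
m=near(624,-208,160)&(R>120)&(G>90)&(B<0.6*R)&(Z>70); rect(m,'dogs'); 
n,l,st,c=cv2.connectedComponentsWithStats(m.astype(np.uint8))
for i in range(1,n):
    if st[i,4]>5: print(st[i,4],c[i],np.nanmean(P[l==i],0))
s=img.astype(np.uint8)[:,:,::-1]
cv2.imwrite('pics/c1.png',cv2.resize(s[80:400,150:520],None,fx=2.1,fy=1.8,interpolation=cv2.INTER_CUBIC))
E
```

```text
boss 218 [544. 242.] [40. 40.] 41.4 z 73.1
rosette 1019 [544. 242.] [91. 90.] 40.8 z 28.6
rack 1215 [588.  30.] [237.  48.] 0.7 z 50.7
grip 54 [ 449. -205.] [13. 22.] 85.2 z 72.7
bracket 819 [ 449. -192.] [116.  57.] 85.1 z 25.5
head ((624.9896850585938, -208.63824462890625), 130.79922485351562)
dogs 135 [ 625. -207.] [117. 120.] 31.2 z 92.6
35 [370.65714286 137.2       ] [ 692.95568758 -226.6055638    92.5919614 ]
37 [338.40540541 156.        ] [ 640.38337457 -139.28085553   92.57520031]
33 [390.18181818 167.48484848] [ 610.13849312 -277.51666313   92.72301892]
30 [357.46666667 187.16666667] [ 556.07579085 -189.47235624   92.44459273]
```

View pics/c1.png

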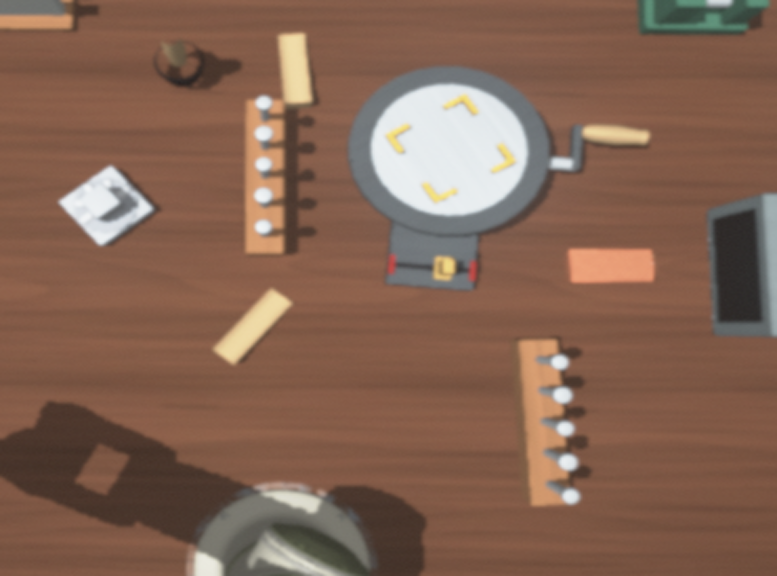

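```bash
python3 - <<'E'
from h import *
s=monitor.sense(); print(s['tcp_pos'],np.round(s['ee_rot'],3),s['q'],s['width'],s['force'],s['clock'])
E
```

```text
[133.8670753  507.65513568 238.70598824] [[-0.967  0.255 -0.   ]
 [ 0.255  0.967 -0.   ]
 [ 0.    -0.    -1.   ]] [ 6.24289265e+01  1.79289879e+01  8.58124993e+01  6.36127433e-04
  7.62593975e+01 -1.27996318e+01] 0.9998602017621385 [-0.15721668  0.58943689  0.41269608] 1.0
```

Two rack-like things: left one at crop (265,177) (y≈+30, between the rosette and the turntable) and right one at (545,420) (y≈-324). The left one is the rack, being farthest left and in the described place. The lock grip (crop 445,267) is near the bracket's right end and has to slide left (+y). Moving above the grip.

Emit:
move_arm([
  {"tx": 0.315,"ty": -0.713,"tz": 0,"rz": 9.9,"hand": 1},
  {"tx": 0.315,"ty": -0.713,"tz": 0,"rz": 9.9,"hand": 1},
  {"tx": 0.315,"ty": -0.713,"tz": 0,"rz": 9.9,"hand": 1},
  {"tx": 0.315,"ty": -0.713,"tz": 0,"rz": 9.9,"hand": 1},
  {"tx": 0.315,"ty": -0.713,"tz": 0,"rz": 9.9,"hand": 1},
  {"tx": 0.315,"ty": -0.713,"tz": 0,"rz": 9.9,"hand": 1},
  {"tx": 0.315,"ty": -0.713,"tz": 0,"rz": 9.9,"hand": 1},
  {"tx": 0.315,"ty": -0.713,"tz": 0,"rz": 9.9,"hand": 1},
])

```text
schema error: expected keys tx, ty, tz, rx, ry, rz, hand
```

Emit:
move_arm([
  {"tx": 0.315,"ty": -0.713,"tz": 0,"rx": 0,"ry": 0,"rz": 9.9,"hand": 1},
  {"tx": 0.315,"ty": -0.713,"tz": 0,"rx": 0,"ry": 0,"rz": 9.9,"hand": 1},
  {"tx": 0.315,"ty": -0.713,"tz": 0,"rx": 0,"ry": 0,"rz": 9.9,"hand": 1},
  {"tx": 0.315,"ty": -0.713,"tz": 0,"rx": 0,"ry": 0,"rz": 9.9,"hand": 1},
  {"tx": 0.315,"ty": -0.713,"tz": 0,"rx": 0,"ry": 0,"rz": 9.9,"hand": 1},
  {"tx": 0.315,"ty": -0.713,"tz": 0,"rx": 0,"ry": 0,"rz": 9.9,"hand": 1},
  {"tx": 0.315,"ty": -0.713,"tz": 0,"rx": 0,"ry": 0,"rz": 9.9,"hand": 1},
  {"tx": 0.315,"ty": -0.713,"tz": 0,"rx": 0,"ry": 0,"rz": 9.9,"hand": 1},
])

```text
clock: 2.0
tcp_pos: [336.2, 48.7, 239.1]
ee_rot: [[-0.996, 0.085, 0.001], [0.085, 0.996, -0.0], [-0.001, 0.0, -1.0]]
force: [1.2, 0.6, 0.7]
width: 0.996
finger_force: 0.0
```

Emit:
move_arm([
  {"tx": 0.113,"ty": -0.254,"tz": 0,"rx": 0,"ry": 0,"rz": 0,"hand": 1},
  {"tx": 0.113,"ty": -0.254,"tz": 0,"rx": 0,"ry": 0,"rz": 0,"hand": 1},
  {"tx": 0.113,"ty": -0.254,"tz": 0,"rx": 0,"ry": 0,"rz": 0,"hand": 1},
  {"tx": 0.113,"ty": -0.254,"tz": 0,"rx": 0,"ry": 0,"rz": 0,"hand": 1},
  {"tx": 0.113,"ty": -0.254,"tz": -0.03,"rx": 0,"ry": 0,"rz": 0,"hand": 1},
  {"tx": 0.113,"ty": -0.254,"tz": -0.06,"rx": 0,"ry": 0,"rz": 0,"hand": 1},
  {"tx": 0.113,"ty": -0.254,"tz": -0.06,"rx": 0,"ry": 0,"rz": 0,"hand": 1},
])

```text
clock: 2.88
tcp_pos: [448.0, -202.9, 177.3]
ee_rot: [[-0.996, 0.085, -0.003], [0.085, 0.996, 0.003], [0.003, 0.002, -1.0]]
force: [0.1, -1.2, 0.7]
width: 0.992
finger_force: 0.0
```

```bash
python3 - <<'E'
from h import *
p,d,i,s=look('wrist','w1.png'); P=world(i,d,True)
print(s['tcp_pos'],s['clock'],i['camera_matrix'])
X,Y,Z=P[...,0],P[...,1],P[...,2]
for lo,hi,n,c,r in [(62,82,'grip',(449,-205),30),(17,30,'bracket',(449,-192),75)]:
    m=(np.hypot(X-c[0],Y-c[1])<r)&(Z>lo)&(Z<hi)
    if n=='bracket': m&=X<490
    if m.sum()>5: print(n,m.sum(),cv2.minAreaRect(P[m][:,:2].astype(np.float32)),np.median(Z[m]))
E
```

```text
[ 447.9843457  -202.89037246  177.26665273] 2.875 [[325.1922621    0.         283.03584285]
 [  0.         325.1922621  213.15484751]
 [  0.           0.           1.        ]]
grip 510 ((449.7153625488281, -206.79913330078125), (13.86913776397705, 22.531497955322266), 84.6677017211914) 72.78822919608237
bracket 7558 ((456.8313903808594, -193.71871948242188), (115.38436126708984, 74.43048858642578), 85.67373657226562) 24.188360097200018
```

View pics/w1.png

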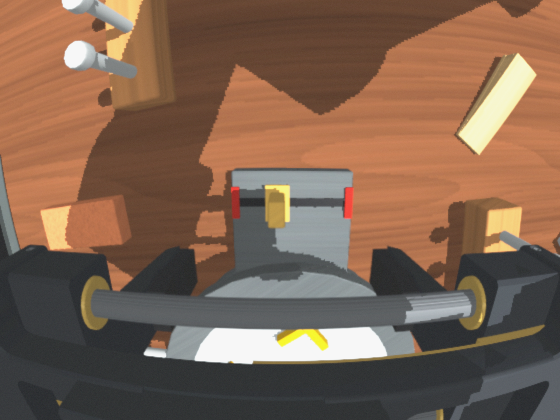

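Wrist view: brass grip at (277,205) between red stops (236,202) and (348,202); +y is image right. It agrees with the top-view fix. Descending and pinching.

Emit:
move_arm([
  {"tx": 0.001,"ty": -0.003,"tz": -0.05,"rx": 0,"ry": 0,"rz": 0,"hand": 0.2},
  {"tx": 0.001,"ty": -0.003,"tz": -0.1,"rx": 0,"ry": 0,"rz": 0,"hand": 0.2},
  {"tx": 0.001,"ty": -0.003,"tz": -0.135,"rx": 0,"ry": 0,"rz": 0,"hand": 0.2},
  {"tx": 0.001,"ty": -0.003,"tz": -0.135,"rx": 0,"ry": 0,"rz": 0,"hand": -1},
  {"tx": 0.001,"ty": -0.003,"tz": -0.135,"rx": 0,"ry": 0,"rz": 0,"hand": -1},
  {"tx": 0.001,"ty": -0.003,"tz": -0.135,"rx": 0,"ry": 0,"rz": 0,"hand": -1},
  {"tx": 0.001,"ty": -0.003,"tz": -0.135,"rx": 0,"ry": 0,"rz": 0,"hand": -1},
], squeeze=20)

```text
clock: 3.8
tcp_pos: [450.2, -206.6, 44.8]
ee_rot: [[-0.996, 0.085, 0.001], [0.085, 0.996, -0.001], [-0.002, -0.001, -1.0]]
force: [1.3, 0.4, -0.2]
width: 0.228
finger_force: 0.0
```

Emit:
move_arm([
  {"tx": 0,"ty": 0,"tz": 0,"rx": 0,"ry": 0,"rz": 0,"hand": -1},
  {"tx": 0,"ty": 0,"tz": 0,"rx": 0,"ry": 0,"rz": 0,"hand": -1},
  {"tx": 0.001,"ty": 0.01,"tz": 0,"rx": 0,"ry": 0,"rz": 0,"hand": -1},
  {"tx": 0.002,"ty": 0.02,"tz": 0,"rx": 0,"ry": 0,"rz": 0,"hand": -1},
  {"tx": 0.003,"ty": 0.03,"tz": 0,"rx": 0,"ry": 0,"rz": 0,"hand": -1},
  {"tx": 0.003,"ty": 0.034,"tz": 0,"rx": 0,"ry": 0,"rz": 0,"hand": -1},
  {"tx": 0.003,"ty": 0.036,"tz": 0,"rx": 0,"ry": 0,"rz": 0,"hand": -1},
])

```text
clock: 4.68
tcp_pos: [453.3, -170.8, 44.5]
ee_rot: [[-0.996, 0.085, 0.002], [0.085, 0.996, -0.002], [-0.002, -0.002, -1.0]]
force: [-0.8, -2.9, 5.6]
width: 0.157
finger_force: 20.0
```

Emit:
move_arm([
  {"tx": 0,"ty": 0.002,"tz": 0,"rx": 0,"ry": 0,"rz": 0,"hand": -1},
  {"tx": 0,"ty": 0.003,"tz": 0,"rx": 0,"ry": 0,"rz": 0,"hand": -1},
  {"tx": 0,"ty": 0.003,"tz": 0,"rx": 0,"ry": 0,"rz": 0,"hand": -1},
])

```text
clock: 5.05
tcp_pos: [453.4, -169.3, 44.5]
ee_rot: [[-0.996, 0.085, 0.002], [0.085, 0.996, -0.004], [-0.002, -0.004, -1.0]]
force: [-1.2, -11.3, 2.5]
width: 0.155
finger_force: 20.0
```

Emit:
move_arm([
  {"tx": 0,"ty": 0.002,"tz": 0,"rx": 0,"ry": 0,"rz": 0,"hand": -1},
  {"tx": 0,"ty": 0.002,"tz": 0,"rx": 0,"ry": 0,"rz": 0,"hand": -1},
])

```text
clock: 5.3
tcp_pos: [453.5, -169.2, 44.5]
ee_rot: [[-0.996, 0.084, 0.003], [0.084, 0.996, -0.007], [-0.003, -0.007, -1.0]]
force: [-5.0, -23.9, -1.3]
width: 0.158
finger_force: 20.0
```

The grip is at its stop (force rose to 24 N with no further travel). Releasing and rising.

Emit:
move_arm([
  {"tx": 0,"ty": -0.002,"tz": 0,"rx": 0,"ry": 0,"rz": 0,"hand": -1},
  {"tx": 0,"ty": -0.003,"tz": 0,"rx": 0,"ry": 0,"rz": 0,"hand": 0.2},
  {"tx": 0,"ty": -0.003,"tz": 0,"rx": 0,"ry": 0,"rz": 0,"hand": 0.2},
  {"tx": 0,"ty": -0.003,"tz": 0,"rx": 0,"ry": 0,"rz": 0,"hand": 0.2},
  {"tx": 0,"ty": -0.003,"tz": 0.06,"rx": 0,"ry": 0,"rz": 0,"hand": 1},
  {"tx": 0,"ty": -0.003,"tz": 0.12,"rx": 0,"ry": 0,"rz": 0,"hand": 1},
  {"tx": 0,"ty": -0.003,"tz": 0.18,"rx": 0,"ry": 0,"rz": 0,"hand": 1},
  {"tx": 0,"ty": -0.003,"tz": 0.18,"rx": 0,"ry": 0,"rz": 0,"hand": 1},
])

```text
clock: 6.3
tcp_pos: [454.0, -168.8, 227.6]
ee_rot: [[-0.996, 0.084, 0.007], [0.084, 0.996, -0.004], [-0.007, -0.004, -1.0]]
force: [-0.6, -0.7, -0.1]
width: 0.925
finger_force: 0.0
```

```bash
python3 - <<'E'
from h import *
p,d,i,s=look('wrist'); P=world(i,d,True)
print(s['tcp_pos'],s['clock'],s['width'])
X,Y,Z=P[...,0],P[...,1],P[...,2]
m=(np.hypot(X-452,Y+169)<35)&(Z>62)&(Z<82)
print(m.sum(),cv2.minAreaRect(P[m][:,:2].astype(np.float32)))
E
```

```text
[ 454.04443167 -168.79486356  227.60671581] 6.3 0.9248024883700218
338 ((452.5788269042969, -168.04953002929688), (13.315702438354492, 21.495975494384766), 85.348876953125)
```

Lock is home (grip measured 25 mm past the bracket's centre). On to the rosette.

Emit:
move_arm([
  {"tx": 0.09,"ty": 0.411,"tz": 0,"rx": 0,"ry": 0,"rz": -44,"hand": 1},
  {"tx": 0.09,"ty": 0.411,"tz": 0,"rx": 0,"ry": 0,"rz": -44,"hand": 1},
  {"tx": 0.09,"ty": 0.411,"tz": 0,"rx": 0,"ry": 0,"rz": -44,"hand": 1},
  {"tx": 0.09,"ty": 0.411,"tz": 0,"rx": 0,"ry": 0,"rz": -44,"hand": 1},
  {"tx": 0.09,"ty": 0.411,"tz": 0,"rx": 0,"ry": 0,"rz": -44,"hand": 1},
  {"tx": 0.09,"ty": 0.411,"tz": 0,"rx": 0,"ry": 0,"rz": -44,"hand": 1},
  {"tx": 0.09,"ty": 0.411,"tz": 0,"rx": 0,"ry": 0,"rz": -44,"hand": 1},
  {"tx": 0.09,"ty": 0.411,"tz": -0.03,"rx": 0,"ry": 0,"rz": -44,"hand": 1},
])

```text
clock: 7.35
tcp_pos: [542.7, 246.1, 192.5]
ee_rot: [[-0.66, 0.751, 0.001], [0.751, 0.66, 0.001], [0.0, 0.001, -1.0]]
force: [0.1, -0.5, -1.3]
width: 1.002
finger_force: 0.0
```

```bash
cat > ros.py <<'E'
from h import *
p,d,i,s=look('wrist','w2.png'); P=world(i,d,True)
R=s['ee_rot']; print(s['tcp_pos'],np.degrees(np.arctan2(R[1][1],R[0][1])),s['clock'],s['width'])
X,Y,Z=P[...,0],P[...,1],P[...,2]
for lo,hi in [(66,80),(14,80)]:
    m=(np.hypot(X-544,Y-242)<80)&(Z>lo)&(Z<hi)
    print(m.sum(),cv2.minAreaRect(P[m][:,:2].astype(np.float32)),np.median(Z[m]))
E
python3 ros.py
```

```text
[542.69352478 246.14683521 192.51602183] 41.33606847436753 7.35 1.001606551974532
2068 ((544.7767333984375, 242.18722534179688), (39.40419006347656, 40.3515510559082), 40.421749114990234) 71.97928404147413
7854 ((543.9989013671875, 241.9042510986328), (90.44197845458984, 90.83341217041016), 40.58675003051758) 27.496704868956357
```

View pics/w2.png

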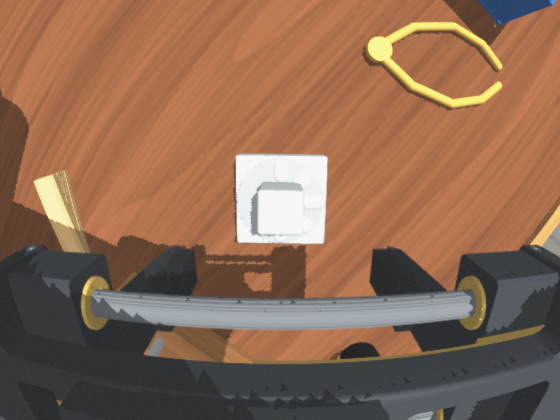

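Rosette is in the middle (281,199), boss (280,210), square with the tool. Nothing is in the way.

Emit:
move_arm([
  {"tx": 0.0015,"ty": -0.004,"tz": 0,"rx": 0,"ry": 0,"rz": -0.8,"hand": 1},
  {"tx": 0.0015,"ty": -0.004,"tz": -0.05,"rx": 0,"ry": 0,"rz": -0.8,"hand": 1},
  {"tx": 0.0015,"ty": -0.004,"tz": -0.1,"rx": 0,"ry": 0,"rz": -0.8,"hand": 1},
  {"tx": 0.0015,"ty": -0.004,"tz": -0.13,"rx": 0,"ry": 0,"rz": -0.8,"hand": 1},
  {"tx": 0.0015,"ty": -0.004,"tz": -0.148,"rx": 0,"ry": 0,"rz": -0.8,"hand": 1},
  {"tx": 0.0015,"ty": -0.004,"tz": -0.148,"rx": 0,"ry": 0,"rz": -0.8,"hand": 1},
  {"tx": 0.0015,"ty": -0.004,"tz": -0.148,"rx": 0,"ry": 0,"rz": -0.8,"hand": 1},
])

```text
clock: 8.28
tcp_pos: [545.1, 238.6, 47.3]
ee_rot: [[-0.647, 0.763, 0.002], [0.763, 0.647, 0.0], [-0.001, 0.002, -1.0]]
force: [-0.5, 0.2, 0.1]
width: 1.001
finger_force: 0.0
```

Emit:
move_arm([
  {"tx": -0.001,"ty": 0.003,"tz": -0.008,"rx": 0,"ry": 0,"rz": 0,"hand": 1},
  {"tx": -0.001,"ty": 0.003,"tz": -0.008,"rx": 0,"ry": 0,"rz": 0,"hand": -1},
  {"tx": -0.001,"ty": 0.003,"tz": -0.008,"rx": 0,"ry": 0,"rz": 0,"hand": -1},
  {"tx": -0.001,"ty": 0.003,"tz": -0.008,"rx": 0,"ry": 0,"rz": 0,"hand": -1},
  {"tx": -0.001,"ty": 0.003,"tz": -0.008,"rx": 0,"ry": 0,"rz": 0,"hand": -1},
  {"tx": -0.001,"ty": 0.003,"tz": -0.008,"rx": 0,"ry": 0,"rz": 0,"hand": -1},
  {"tx": -0.001,"ty": 0.003,"tz": -0.008,"rx": 0,"ry": 0,"rz": 0,"hand": -1},
], squeeze=40)

```text
clock: 9.15
tcp_pos: [543.3, 241.7, 37.8]
ee_rot: [[-0.647, 0.762, 0.0], [0.762, 0.647, 0.0], [-0.0, 0.0, -1.0]]
force: [-0.5, -0.2, -1.1]
width: 0.451
finger_force: 40.0
```

Emit:
move_arm([
  {"tx": 0,"ty": 0,"tz": 0.01,"rx": 0,"ry": 0,"rz": 0,"hand": -1},
  {"tx": 0,"ty": 0,"tz": 0.035,"rx": 0,"ry": 0,"rz": 0,"hand": -1},
  {"tx": 0,"ty": 0,"tz": 0.07,"rx": 0,"ry": 0,"rz": 0,"hand": -1},
  {"tx": 0,"ty": 0,"tz": 0.105,"rx": 0,"ry": 0,"rz": 0,"hand": -1},
  {"tx": 0,"ty": 0,"tz": 0.14,"rx": 0,"ry": 0,"rz": 0,"hand": -1},
  {"tx": 0,"ty": 0,"tz": 0.175,"rx": 0,"ry": 0,"rz": 0,"hand": -1},
  {"tx": 0,"ty": 0,"tz": 0.2,"rx": 0,"ry": 0,"rz": 0,"hand": -1},
  {"tx": 0,"ty": 0,"tz": 0.2,"rx": 0,"ry": 0,"rz": 0,"hand": -1},
])

```text
clock: 10.15
tcp_pos: [543.5, 241.8, 239.0]
ee_rot: [[-0.647, 0.762, 0.002], [0.762, 0.647, 0.001], [-0.001, 0.002, -1.0]]
force: [0.1, 0.4, -7.3]
width: 0.451
finger_force: 40.0
```

Emit:
move_arm([
  {"tx": 0.004,"ty": -0.02,"tz": 0,"rx": 0,"ry": 0,"rz": 0,"hand": -1},
  {"tx": 0.011,"ty": -0.06,"tz": 0,"rx": 0,"ry": 0,"rz": -1,"hand": -1},
  {"tx": 0.02,"ty": -0.11,"tz": 0,"rx": 0,"ry": 0,"rz": -2,"hand": -1},
  {"tx": 0.029,"ty": -0.16,"tz": 0,"rx": 0,"ry": 0,"rz": -4,"hand": -1},
  {"tx": 0.038,"ty": -0.21,"tz": 0,"rx": 0,"ry": 0,"rz": -6,"hand": -1},
  {"tx": 0.047,"ty": -0.26,"tz": 0,"rx": 0,"ry": 0,"rz": -8,"hand": -1},
  {"tx": 0.056,"ty": -0.31,"tz": 0,"rx": 0,"ry": 0,"rz": -9.1,"hand": -1},
  {"tx": 0.065,"ty": -0.36,"tz": 0,"rx": 0,"ry": 0,"rz": -9.1,"hand": -1},
])

```text
clock: 11.15
tcp_pos: [607.5, -120.8, 236.0]
ee_rot: [[-0.518, 0.856, -0.003], [0.856, 0.518, 0.001], [0.002, -0.002, -1.0]]
force: [1.1, -0.2, -5.9]
width: 0.451
finger_force: 40.0
```

Emit:
move_arm([
  {"tx": 0.008,"ty": -0.04,"tz": 0,"rx": 0,"ry": 0,"rz": 0,"hand": -1},
  {"tx": 0.013,"ty": -0.07,"tz": 0,"rx": 0,"ry": 0,"rz": 0,"hand": -1},
  {"tx": 0.0165,"ty": -0.089,"tz": 0,"rx": 0,"ry": 0,"rz": 0,"hand": -1},
  {"tx": 0.0165,"ty": -0.089,"tz": 0,"rx": 0,"ry": 0,"rz": 0,"hand": -1},
  {"tx": 0.0165,"ty": -0.089,"tz": 0,"rx": 0,"ry": 0,"rz": 0,"hand": -1},
])

```text
clock: 11.78
tcp_pos: [624.6, -206.5, 237.3]
ee_rot: [[-0.519, 0.855, -0.001], [0.855, 0.519, 0.001], [0.001, -0.0, -1.0]]
force: [-0.4, 1.0, -5.9]
width: 0.451
finger_force: 40.0
```

```bash
cat > seat.py <<'E'
from h import *
import sys
p,d,i,s=look('wrist',sys.argv[1]); P=world(i,d,True)
R=s['ee_rot']; t=s['tcp_pos']; print(t,np.degrees(np.arctan2(R[1][1],R[0][1])),s['clock'],s['width'])
X,Y,Z=P[...,0],P[...,1],P[...,2]; r,g,b=[p[...,k].astype(int) for k in range(3)]
m=(np.hypot(X-625,Y+208)<100)&(r>120)&(g>80)&(b<0.6*r)&(Z>76)&(Z<100)
print('dogs',m.sum(),cv2.minAreaRect(P[m][:,:2].astype(np.float32)) if m.sum()>5 else '')
n,l,st,c=cv2.connectedComponentsWithStats(m.astype(np.uint8))
for k in range(1,n):
    if st[k,4]>15: print(st[k,4],c[k],np.nanmean(P[l==k],0))
h=t[2]-37.8
for lo,hi in [(h-5,h+40),(h+16,h+32)]:
    m=(np.hypot(X-t[0],Y-t[1])<80)&(Z>lo)&(Z<hi)&(b>0.8*r)
    if m.sum()>9: print('ros',m.sum(),cv2.minAreaRect(P[m][:,:2].astype(np.float32)),np.median(Z[m]))
p,d,i,s=look('top','t'+sys.argv[1]); P=world(i,d)
r,g,b=[p[...,k].astype(int) for k in range(3)]; X,Y,Z=P[...,0],P[...,1],P[...,2]
m=(np.hypot(X-625,Y+208)<100)&(r>120)&(g>80)&(b<0.6*r)&(Z>76)&(Z<100)
print('top dogs',m.sum())
E
python3 seat.py w3.png
```

```text
[ 624.57365431 -206.48718245  237.28420124] 31.269184978253204 11.775 0.4511141976400351
dogs 1070 ((600.4620361328125, -168.21322631835938), (121.42108154296875, 28.385250091552734), 31.30476188659668)
528 [228.00189394 148.57386364] [ 556.65771847 -189.69291773   91.46170068]
542 [335.06088561 148.13468635] [ 639.02556453 -139.15455538   91.55277616]
ros 12360 ((614.3524169921875, -188.67111206054688), (90.29239654541016, 49.533443450927734), 31.15304946899414) 226.15827110042204
ros 11249 ((614.3524169921875, -188.67111206054688), (90.29239654541016, 49.533443450927734), 31.15304946899414) 226.1598656183503
top dogs 34
```

View pics/w3.png

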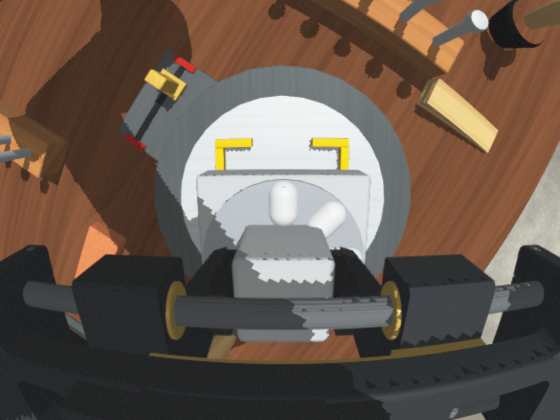

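The rosette (face edge 197–370, row 172) sits square with the two visible dogs at (233,150) and (332,148): yaw 31.15° vs 31.3°, centre about 2 mm off in y. Descending.

Emit:
move_arm([
  {"tx": 0,"ty": -0.001,"tz": -0.02,"rx": 0,"ry": 0,"rz": 0,"hand": -1},
  {"tx": 0,"ty": -0.001,"tz": -0.045,"rx": 0,"ry": 0,"rz": 0,"hand": -1},
  {"tx": 0,"ty": -0.001,"tz": -0.068,"rx": 0,"ry": 0,"rz": 0,"hand": -1},
  {"tx": 0,"ty": -0.001,"tz": -0.082,"rx": 0,"ry": 0,"rz": 0,"hand": -1},
  {"tx": 0,"ty": -0.001,"tz": -0.09,"rx": 0,"ry": 0,"rz": 0,"hand": -1},
  {"tx": 0,"ty": -0.001,"tz": -0.09,"rx": 0,"ry": 0,"rz": 0,"hand": -1},
  {"tx": 0,"ty": -0.001,"tz": -0.09,"rx": 0,"ry": 0,"rz": 0,"hand": -1},
])

```text
clock: 12.75
tcp_pos: [625.1, -208.4, 148.7]
ee_rot: [[-0.518, 0.855, 0.001], [0.855, 0.518, -0.001], [-0.001, 0.001, -1.0]]
force: [0.1, -0.3, -6.4]
width: 0.451
finger_force: 40.0
```

```bash
python3 seat.py w4.png
```

```text
[ 625.07455632 -208.39853356  148.65442265] 31.23114646622521 12.75 0.45053081045784615
dogs 2133 ((617.5390625, -193.02000427246094), (124.9596176147461, 88.0731430053711), 31.704544067382812)
1105 [205.62171946 155.32669683] [ 556.86307417 -190.25287954   91.3009051 ]
1026 [357.54775828 153.53898635] [ 638.88366597 -139.06948621   91.85339359]
ros 12369 ((614.9209594726562, -190.5178680419922), (90.5549087524414, 49.047672271728516), 31.357627868652344) 137.4159204327071
ros 11233 ((614.9262084960938, -190.52639770507812), (90.5549087524414, 49.02770233154297), 31.357627868652344) 137.42047566100385
top dogs 36
```

Emit:
move_arm([
  {"tx": 0,"ty": 0.0,"tz": -0.004,"rx": 0,"ry": 0,"rz": 0,"hand": -1},
  {"tx": 0,"ty": 0,"tz": -0.008,"rx": 0,"ry": 0,"rz": 0,"hand": -1},
  {"tx": 0,"ty": 0,"tz": -0.008,"rx": 0,"ry": 0,"rz": 0,"hand": -1},
  {"tx": 0,"ty": 0,"tz": -0.008,"rx": 0,"ry": 0,"rz": 0,"hand": -1},
  {"tx": 0,"ty": 0,"tz": -0.008,"rx": 0,"ry": 0,"rz": 0,"hand": -1},
  {"tx": 0,"ty": 0,"tz": -0.008,"rx": 0,"ry": 0,"rz": 0,"hand": -1},
])

```text
clock: 13.6
tcp_pos: [624.8, -208.3, 139.8]
ee_rot: [[-0.518, 0.855, 0.0], [0.855, 0.518, -0.0], [-0.0, 0.0, -1.0]]
force: [-0.4, -0.4, -7.5]
width: 0.45
finger_force: 40.0
```

```bash
python3 seat.py w5.png; python3 - <<'E'
from h import *
p,d,i,s=look('scene'); P=world(i,d); X,Y,Z=P[...,0],P[...,1],P[...,2]
v,u=np.where((np.hypot(X-625,Y+208)<150)&(Z>70)); a,b=v.min(),v.max(); c,e=u.min(),u.max()
cv2.imwrite('pics/s5.png',cv2.resize(p[max(a-20,0):b+20,c-20:e+20,::-1],None,fx=3,fy=3)[:600,:800])
print(monitor.sense()['joint_vel'])
E
```

```text
[ 624.79076871 -208.28023177  139.83953148] 31.228542156281257 13.6 0.45041931180069555
dogs 2440 ((602.4091186523438, -171.90774536132812), (128.36605834960938, 36.38478469848633), 31.719009399414062)
1260 [202.47539683 158.65079365] [ 557.1787096  -191.18370227   91.33475036]
1180 [361.83559322 156.86610169] [ 639.84439817 -139.645161     91.71856105]
ros 12375 ((614.600830078125, -190.72943115234375), (90.258544921875, 49.53509521484375), 31.4775447845459) 128.63856215805572
ros 11244 ((614.6484985351562, -190.77767944335938), (90.2275390625, 49.551605224609375), 31.383018493652344) 128.64173769395762
top dogs 35
[-0.02102293  0.07612086  0.05236432  0.05354744 -0.03814387  0.00139293]
```

View pics/s5.png

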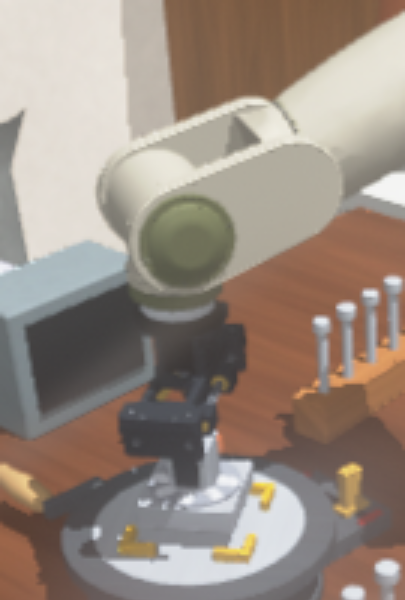

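View pics/w5.png

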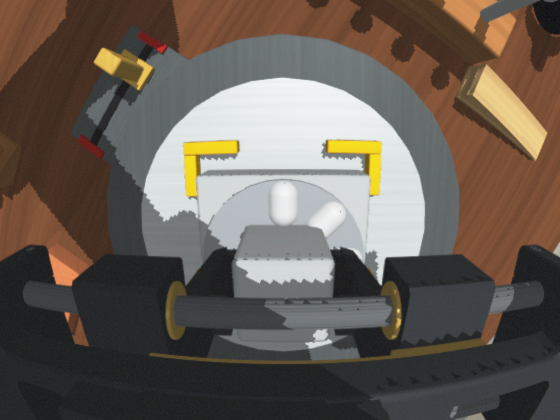

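The wrist view shows the rosette (199–370) centred between the dogs' inner faces (197–370) and square with them. The scene crop shows it level and hovering clear of the dogs. Its underside is at about 102 mm, 10 mm above their tops. Handing in.

```bash
python3 -c "
from h import *
print(robot.job_done())"
```

```text
the job is handed in; nothing more can be done
None
```

The job is handed in, but the hand-in returned no verdict. The lock is at its end stop, and the rosette is held still, level and square about 10 mm above the dogs, centred to within about 2 mm by measurement.

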